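Stack the condiment trays

TASK

Pick up the empty blue tray by its wooden bar and stack it on the grey tray on the black mat, so that all four of its corner lugs drop fully into the grey tray's corner sockets and it sits flush and level. The grey tray was put on its mat by eye, so feel for the sockets: lower the blue tray gently until it touches, slide it lightly about on top until it drops in, and never press or bump hard (stay under about 25 N). Let go, and leave the other things on the worktop where they are.

Things in the scene. Friction and masses are not known exactly. Their poses are not given: they have to be found in the camera images.
- mat_center (a point): Centre of the top of the black rubber mat (200 x 270 x 4 mm, white corner marks, stuck down); y along its long side, z up. The grey lower tray (140 mm along the mat's x, 200 mm along y, top 74 mm above the worktop) stands on it, parallel to it, but put there by eye: its centre is up to 8 mm off the mat's centre along x and along y, either way (not reported)
- mat: The mat with the grey tray; origin under the mat's centre. Each corner of the grey tray has a flat 44 x 44 mm top plate with a square socket in its middle, 16.5 mm wide, 16 mm deep, at x = +-48, y = +-78 mm from the tray's centre. The tray does not slide on the mat below about 50 N; its soft feet give 0.33 mm per N pressed down (10 mm at most) and spring back
- upper_grip (a point): Centre of the light wooden grip bar of the loose blue tray. The bar runs along the tray's y, 14 mm thick (x), 24 mm high, free over 190 mm. This point is 86 mm above the lug tips and 28 mm above the tray's walls; z up. It lies 148 mm above the worktop when the tray is fully seated (1 to 2 mm less as the feet sink), 160 mm with the lugs still on top of the plates
- upper: The blue tray, 140 (x) x 200 (y) mm, about 0.45 kg, empty; origin at the centre, level with the lug tips. Under it four round lugs, 14 mm across and 12 mm long (tapered to 12 mm over the last 2 mm), at x = +-48, y = +-78 mm. It fits either way round (half turn)
- jar: Spice jar with red cap, 45 mm across, 106 mm high, bystander; origin under its centre
- mill: Small grey-topped glass shaker, 44 mm across, 90 mm high, bystander; origin under its centre
- bowl: Small metal dish, 72 mm across, 35 mm high, bystander; origin under its centre
- mug: Green mug, 86 mm across, 96 mm high, bystander; origin under its centre
- tin: Small food tin, 75 mm across, 58 mm high, bystander; origin under its centre
Things that resemble listed ones, but are neither listed nor needed, are in the scene too. Several things have the shape of the upper; the one meant has the colours described above.

How it is judged:
By the outcome, as a careful person would: the job done as asked, in the order asked, and still so for the second after the job is handed in, with the robot touching nothing.
It also fails if it takes over 72 s, if anything falls off the work surface, if the arm or the gripper's body presses on something with over 40 N, if the wrist force passes 120 N, or if a joint passes its speed limit or range.

ROBOT

A 6-joint arm with a two-finger parallel gripper is mounted at the origin on a cart in front of the work surface, level with it; the furniture and walls round the work are solid. World frame = base frame: x ahead of the robot, y to its left, z up, the work surface at z = 0. Lengths are in m, angles in rad, forces in N, time in s.
With the tool pointing down it reaches from about 0.35 to 0.975 m from the base axis. Payload 4.9 kg.
Tool frame: the origin (TCP) lies between the finger pads; the fingertips stand 22 mm ahead of it and the grasp point (between the pads) lies 3 mm ahead of it; z points along the fingers, y is the line along which they close (so a half turn about z gives the same grasp; the last joint's range is limited). The gripper opens to 85 mm and grips with 20 to 120 N. Pads are 22 mm wide; open, the fingers measure 114 mm over their backs; the gripper's body (76 mm by 85 mm) begins 54 mm behind the grasp point. The pads swing forward as they close: fully open they stand 13 mm farther back than shut.
Start: joints at [1.014, 0.053, 1.613, -0, 1.476, -0.119], TCP at [0.265, 0.566, 0.253] pointing down, gripper open.
Joint ranges: [-3.01, 3.01], [-1.01, 2.22], [0.06, 2.58], [-1.02, 4.17], [0.09, 2.62], [-3.14, 3.14]. Speed limits (rad/s): [2.57, 2.57, 3.14, 3.14, 3.14, 3.14].

INTERFACE

Orientations are given as a unit quaternion [w, x, y, z].
In Python, from plant import state, grab_frame, get_calibration, job_done, recognise, regions_of gives the robot as it stands.
- The arm moves only by the tool apply_moves, never from a script. Its argument "targets" is a list of rows, each an object with "translation": the shift along the tool's x, y, z normalised to -1 to 1, where 1 is 100 mm, a list of three; "twist": the turn about the tool's z normalised to -1 to 1, where 1 is 0.1 rad; "hand": the opening, from 0 (shut) to 1 (fully open). A call has 1 to 8 rows; each row shifts and turns the commanded pose from where the row before left it, along the tool's axes as they then stand; what a row does not reach is not made up. A row lasts 1/10 s, in which the tool goes at most 50 mm and 8.59 degrees, less where a joint would pass 70% of its speed; a pose out of reach is approached as far as the arm can. A call with a number of a shift or a turn outside -1 to 1 is refused whole. A call with a gripper value outside its range is refused whole. The fingers move at their own pace and stop on an object; the grip force is fixed at half the most. Time passes only in rows, so rows that do not move let the fingers close. It gives the time, the measured TCP pose, the force, the opening and the grip force at its end, in the units of the state.
- state(): the state, without advancing time (a new reading comes with each control period).
- grab_frame(name): name is "scene" or "top"; returns the picture (420x560x3 uint8, red, green, blue); there is no depth.
- get_calibration(name): a dict with "camera_matrix" (3x3 intrinsics, pixels), "pose" (4x4, takes a point from camera to world coordinates). Camera axes: x right, y up, looking along -z (the intrinsics and any distortion apply to the point x, -y, -z); pixel columns grow to the right and rows downward; lengths in m; the calibration is good to about 2 mm. A picture is of the moment at which its call begins. get_calibration takes no time and is no camera call.
- job_done(): hands the job in; it is judged then, once.
Trained networks look in the newest picture that a camera, given by its name, has taken for a name from the list of things; names that differ only in an ending like _2 or _b are one class to them, and where a whole thing is asked for, a point or a joint stands for the part that bears it (a point fixed in the world has none). Each returns a list of dicts, best first, with "score" (0 to 1); they miss things now and then, are a little off and sometimes report something else, mostly with a low value. They report only what shows in the picture. A call takes as long as a camera call. They do not tell look-alikes from the thing itself.
- recognise(camera, query): "point" ([x, y, z] in m, in world coordinates, good to about 4 mm: the middle of the surface that is visible of it).
- regions_of(camera, query): "pixels" (420x560 bool, what is visible of it).
The state is a dict: "time": time; "joint_pos": joint angles; "joint_vel": joint speeds; "joint_efforts": joint torques, N m; "tool_pos": TCP position; "tool_rot": TCP orientation; "contact_force": force on the tool from outside, world axes, zero at the start; "ft_torque": the same for the moment, N m; "gripper_width": opening from 0.0 (shut) to 1.0 (fully open); "grasp_force": force on a finger pad.
Only numpy, scipy, OpenCV 4.12 (cv2) and the standard library are available. Lean on these libraries where they do the work, as an engineer would, in place of code of your own. Each camera call takes 0.05 s, during which the arm holds its last target. There are 200 camera calls.

## Working session

There is one attempt and no reset: what is moved stays moved. The work goes in short steps, Python scripts to look and compute and a tool call to move; the robot and the scene stay as the last step left them, time stands still between calls to the robot, and variables do not carry over. Pictures are saved under pics/ and viewed, at most 10 in all, crops included, and the job is handed in when it is done.

Besides the shell and the picture viewer there is one more tool, called after ">>>" as name(argument=value, ...) on one line, values as JSON. apply_moves: Moves the arm, as the interface text tells. Its arguments: {"type":"object","properties":{"targets":{"type":"array"}},"required":["targets"]}

```bash
mkdir -p pics; ls
python3 - <<'E'
from plant import *
import cv2,numpy as np
s=state();print(s)
for n in("scene","top"):
    f=grab_frame(n);cv2.imwrite(f"pics/{n}0.png",f[:,:,::-1]);c=get_calibration(n);print(n,c)
    for q in("upper_grip","upper","mat","mat_center"):
        try:print(q,[(np.round(d["point"],3),round(d["score"],2)) for d in recognise(n,q)])
        except Exception as e:print(q,e)
E
```

```text
pics
{'time': 0.0, 'joint_pos': array([ 1.01400766e+00,  5.33312730e-02,  1.61430284e+00,  2.05545745e-05,
        1.47597562e+00, -1.18996915e-01]), 'joint_vel': array([-0.00048802,  0.00234729,  0.00078266,  0.00029441, -0.00215062,
       -0.00112073]), 'joint_efforts': array([-2.47220305e-04, -3.93699038e+01, -3.70168269e+01, -1.46591028e-04,
        7.42087956e-03,  8.40321434e-06]), 'tool_pos': array([0.26464975, 0.56556772, 0.25207354]), 'tool_rot': array([-3.43981433e-04,  2.17152829e-01,  9.76137097e-01, -9.48118211e-04]), 'contact_force': array([ 0.5526169 , -0.22698026, -0.16930118]), 'ft_torque': array([-0.01310478, -0.00804594,  0.02275923]), 'grasp_force': 0.0, 'gripper_width': 0.997604690833755}
scene {'camera_matrix': array([[523.25762237,   0.        , 278.81007111],
       [  0.        , 523.25762237, 217.86342059],
       [  0.        ,   0.        ,   1.        ]]), 'pose': array([[ 0.72993496,  0.35372283, -0.58487188, -0.16983976],
       [-0.68327252,  0.40047524, -0.6105393 , -0.88129336],
       [ 0.01826502,  0.84528086,  0.53400997,  0.77497921],
       [ 0
[... 333 characters left out ...]
'camera_matrix': array([[444.8531372 ,   0.        , 289.61300097],
       [  0.        , 444.8531372 , 208.14853345],
       [  0.        ,   0.        ,   1.        ]]), 'pose': array([[-0.06622027,  0.97301484, -0.22103617,  0.32838541],
       [-0.99778771, -0.06587891,  0.00892437, -0.07646823],
       [-0.00587808,  0.22113815,  0.97522478,  1.25067419],
       [ 0.        ,  0.        ,  0.        ,  1.        ]])}
upper_grip [(array([ 0.514, -0.182,  0.016]), 0.64), (array([ 0.681, -0.411,  0.02 ]), 0.6)]
upper [(array([ 0.514, -0.184,  0.016]), 0.87), (array([ 0.682, -0.418,  0.018]), 0.62)]
mat [(array([0.526, 0.184, 0.01 ]), 0.76)]
mat_center [(array([0.524, 0.183, 0.016]), 0.74)]
```

View pics/scene0.png

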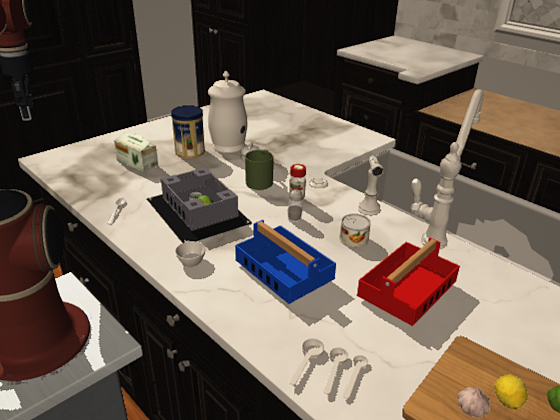

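View pics/top0.png

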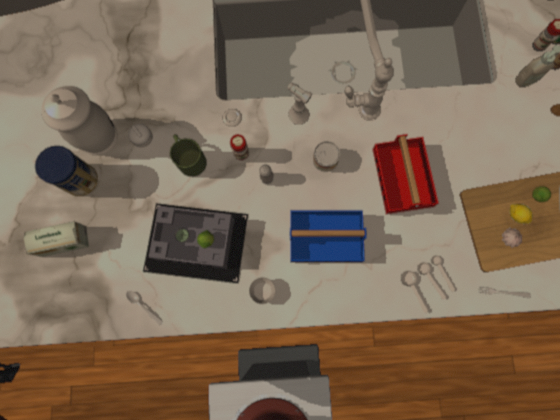

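Candidates for the tray: blue one with tan bar at scene (285,262) / top (327,236); red one with tan bar at scene (409,280) / top (405,175). Blue matches. The grey tray is at scene (200,203) / top (197,241). Next: measure, with a close crop.

```bash
cat > h.py <<'E'
import numpy as np,cv2
from plant import *
F=np.diag([1,-1,-1.])
def proj(n,P):
    c=get_calibration(n);K,T=c["camera_matrix"],c["pose"]
    p=(np.atleast_2d(P)-T[:3,3])@T[:3,:3]@F@K.T
    return p[:,:2]/p[:,2:]
def unproj(n,uv,z):
    c=get_calibration(n);K,T=c["camera_matrix"],c["pose"]
    uv=np.atleast_2d(uv).astype(float)
    d=np.c_[uv,np.ones(len(uv))]@np.linalg.inv(K).T@F@T[:3,:3].T
    return T[:3,3]+d*((z-T[2,3])/d[:,2:])
E
python3 - <<'E'
from h import *
im={n:cv2.imread(f"pics/{n}0.png") for n in("scene","top")}
for n,roi in(("top",(280,200,100,75)),("scene",(225,210,120,100))):
    x,y,w,h=roi;hsv=cv2.cvtColor(im[n][y:y+h,x:x+w],cv2.COLOR_BGR2HSV)
    blue=cv2.inRange(hsv,(100,120,30),(130,255,255))
    bar=cv2.inRange(hsv,(5,60,70),(25,255,255))
    k,l,st,ce=cv2.connectedComponentsWithStats(bar);i=1+st[1:,4].argmax();bar=(l==i)
    pts=np.argwhere(bar)[:,::-1]+[x,y];r=cv2.minAreaRect(pts.astype(np.float32))
    b=cv2.boxPoints(r);print(n,"bar",np.round(b,1).tolist(),len(pts))
    print(np.round(unproj(n,b,.098),4).tolist(),"ctr",np.round(unproj(n,r[0],.098),4))
    if n=="top":
        bb=np.argwhere(blue)[:,::-1]+[x,y];r=cv2.minAreaRect(bb.astype(np.float32));print("blue",r,np.round(unproj(n,cv2.boxPoints(r),.058),4).tolist())
a=cv2.resize(im["top"][195:285,135:260],None,fx=5,fy=5,interpolation=cv2.INTER_CUBIC)
b=cv2.resize(im["scene"][215:310,225:345],None,fx=4,fy=4,interpolation=cv2.INTER_CUBIC)
cv2.imwrite("pics/c1.png",cv2.convertScaleAbs(a,alpha=1.8,beta=10));cv2.imwrite("pics/c2.png",b)
E
```

```text
top bar [[292.0, 230.0], [363.0, 230.0], [363.0, 235.0], [292.0, 235.0]] 379
[[0.5305, -0.0894, 0.098], [0.5179, -0.2753, 0.098], [0.5047, -0.274, 0.098], [0.5172, -0.0885, 0.098]] ctr [[ 0.5176 -0.1818  0.098 ]]
blue ((328.0, 236.0), (50.0, 74.0), 90.0) [[0.5904, -0.0906, 0.058], [0.5767, -0.2931, 0.058], [0.4405, -0.2789, 0.058], [0.4537, -0.0815, 0.058]]
scene bar [[254.0, 228.3000030517578], [260.0, 219.6999969482422], [314.6000061035156, 258.1000061035156], [308.5, 266.79998779296875]] 651
[[0.4965, -0.1022, 0.098], [0.5321, -0.0834, 0.098], [0.5182, -0.2777, 0.098], [0.4864, -0.2902, 0.098]] ctr [[ 0.5078 -0.1935  0.098 ]]
```

View pics/c1.png

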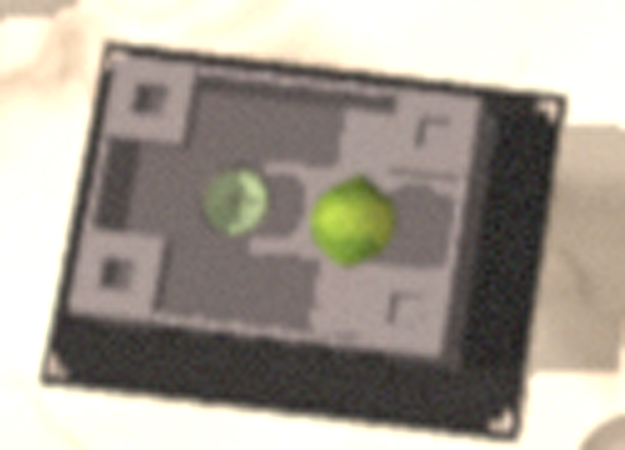

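View pics/c2.png

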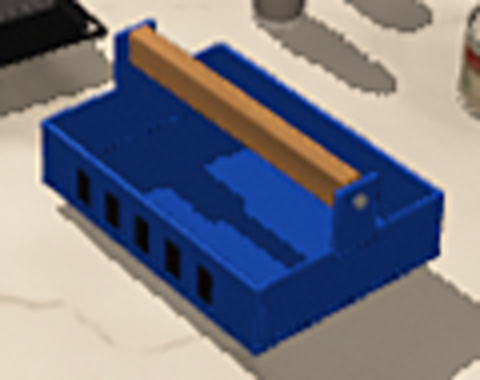

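c2 confirms it: empty blue tray, tan bar from (140,45) to (345,185) in the crop. c1 shows mat corners at crop (108,45), (565,97), (517,437), (43,382); grey tray-top corners at (112,60), (482,97), (443,357), (70,312); sockets at about (150,98) and (117,272). I'll fit these to subpixel accuracy.

```bash
cat >> h.py <<'E'
from scipy.optimize import least_squares
from scipy.ndimage import map_coordinates
def rect(p,hx,hy,z,span=None,n=25):
    """edge samples + outward-offset samples of a rectangle; span: only this length from corners"""
    out=[]
    for s in(1,-1):
        for ax in(0,1):
            L=hy if ax==0 else hx
            t=np.linspace(-L*.95,L*.95,n)
            if span: t=t[np.abs(t)>L-span]
            q=np.zeros((len(t),2));q[:,ax]=s*(hx if ax==0 else hy);q[:,1-ax]=t
            nn=np.zeros(2);nn[ax]=s
            out+=[(a,a+nn*.002) for a in q]
    A=np.array(out);c,s_=np.cos(p[2]),np.sin(p[2]);R=np.array([[c,-s_],[s_,c]])
    W=A@R.T+p[:2];Z=np.full(W.shape[:2]+(1,),z);return np.concatenate([W,Z],2)
def fit(n,img,p,hx,hy,z,span=None,r=(3,2,1.5,1.5,1.5),sign=1):
    g=cv2.cvtColor(img,cv2.COLOR_BGR2GRAY).astype(float)
    for rr in r:
        W=rect(p,hx,hy,z,span);a=proj(n,W[:,0]);b=proj(n,W[:,1]);d=(b-a)/np.linalg.norm(b-a,axis=1)[:,None]
        t=np.arange(-rr-1,rr+1.01,.25);S=a[:,None]+d[:,None]*t[None,:,None]
        v=map_coordinates(g,[S[...,1],S[...,0]],order=1);D=np.clip(sign*np.gradient(v,.25,axis=1),0,None)
        D[:,np.abs(t)>rr]=0;m=D.max(1)
        D=np.where(D>.5*D.max(1,keepdims=True),D,0);off=(D*t).sum(1)/(D.sum(1)+1e-9)
        tgt=a+d*off[:,None];ok=m>6
        def res(p):
            u=proj(n,rect(p,hx,hy,z,span)[:,0]);return ((u-tgt)*d).sum(1)[ok]
        s=least_squares(res,p,loss="soft_l1",f_scale=.3,x_scale=[.01,.01,.02]);p=s.x
    return p,np.sqrt(np.mean(res(p)**2)),np.median(np.abs(res(p))),ok.sum()
def p0(n,uv,z):
    P=unproj(n,uv,z);c=P.mean(0);v=(P[0]+P[3]-P[1]-P[2])  # left->right px = -y
    return np.array([c[0],c[1],np.arctan2(-v[0],v[1])])
E
python3 - <<'E'
from h import *
I=cv2.imread("pics/top0.png");o=np.array([135,195])
m=np.array([[108,45],[565,97],[517,437],[43,382]])/5-.4+o
t=np.array([[112,60],[482,97],[443,357],[70,312]])/5-.4+o
pm=p0("top",m,.004);pt=p0("top",t,.074);print("eye mat",pm,"tray",pt)
for n_,p,a in(("mat",pm,(.1,.135,.004)),("tray",pt,(.07,.1,.074,.04))):
    kw={} if n_=="mat" else dict(sign=-1,r=(1.5,1.2,1.2))
    print(n_,fit("top",I,p,*a,**kw))
s=np.array([[150,98],[117,272],[432,130],[405,308]])/5-.4+o;print("sockets",np.round(unproj("top",s,.072),4).tolist())
pb=np.array([.5176,-.184,-.065]);print("blue walls",fit("top",I,np.array([.5155,-.186,-.067]),.07,.1,.058,sign=1))
print("bar fit",fit("top",I,np.array([.5176,-.1818,-.068]),.007,.095,.098,sign=-1,r=(1.5,1.,1.)))
S=cv2.imread("pics/scene0.png")
print("scene walls",fit("scene",S,np.array([.5155,-.186,-.067]),.07,.1,.058,sign=1))
print("mat scene",fit("scene",S,pm,.1,.135,.004),"tray scene",fit("scene",S,pt,.07,.1,.074,.04,sign=-1,r=(2,1.5,1.5)))
E
```

```text
eye mat [ 0.53066282  0.18226292 -0.18166329] tray [ 0.53799856  0.18420439 -0.17735825]
mat (array([ 0.53084934,  0.18328082, -0.18538766]), np.float64(0.36863482459935754), np.float64(0.35641793213150197), np.int64(100))
tray (array([ 0.53854444,  0.18459079, -0.18886397]), np.float64(0.16216591619927798), np.float64(0.11835215922087694), np.int64(47))
sockets [[0.6016, 0.2523, 0.072], [0.5078, 0.2702, 0.072], [0.5736, 0.1, 0.072], [0.4783, 0.1174, 0.072]]
blue walls (array([ 0.51474339, -0.18254178, -0.06681575]), np.float64(0.4387464661640697), np.float64(0.37634721616592026), np.int64(98))
bar fit (array([ 0.51750855, -0.18220512, -0.06632564]), np.float64(0.1403168488178021), np.float64(0.06770731103085073), np.int64(100))
scene walls (array([ 0.52135255, -0.17882959, -0.04982213]), np.float64(0.8364345936905502), np.float64(0.7375111863972967), np.int64(81))
mat scene (array([ 0.53040247,  0.18175147, -0.18823926]), np.float64(0.4889500935922811), np.float64(0.13468946619451577), np.int64(71)) tray scene (array([ 0.54138281,  0.18715823, -0.18815984]), np.float64(0.4675460703230079), np.float64(0.1365491511541909), np.int64(26))
```

```bash
cat >> h.py <<'E'
from scipy.spatial.transform import Rotation as Ro
def yaw(s):  # heading of tool y, reduced near 0
    R=Ro.from_quat(np.roll(s["tool_rot"],-1)).as_matrix();return R,np.arctan2(R[1,1],R[0,1])
def plan(xyz,psi,n,start=None):
    s=state();R,y=yaw(s);dy=(psi-y+np.pi/2)%np.pi-np.pi/2;print("pos",s["tool_pos"].round(4),"y",round(y,4),"turn",round(dy,4))
    d=(np.array(xyz)-s["tool_pos"])/n
    for i in range(n):
        Ri=Ro.from_rotvec([0,0,dy*i/n]).as_matrix()@R
        print(i,np.round(Ri.T@d*10,3).tolist(),round(-dy/n*10,3))
E
python3 -c "
from h import *
plan([.5175,-.182,.16],-.066,16)"
```

```text
pos [0.265  0.566  0.2533] y 1.133 turn -1.199
0 [-0.341, -0.357, 0.058] 0.749
1 [-0.367, -0.33, 0.058] 0.749
2 [-0.391, -0.302, 0.058] 0.749
3 [-0.412, -0.271, 0.058] 0.749
4 [-0.431, -0.24, 0.058] 0.749
5 [-0.448, -0.207, 0.058] 0.749
6 [-0.462, -0.173, 0.058] 0.749
7 [-0.474, -0.138, 0.058] 0.749
8 [-0.483, -0.102, 0.058] 0.749
9 [-0.489, -0.065, 0.058] 0.749
10 [-0.493, -0.029, 0.058] 0.749
11 [-0.493, 0.008, 0.058] 0.749
12 [-0.491, 0.045, 0.058] 0.749
13 [-0.487, 0.082, 0.058] 0.749
14 [-0.479, 0.118, 0.058] 0.749
15 [-0.469, 0.154, 0.058] 0.749
```

>>> apply_moves(targets=[{"translation": [-0.34, -0.36, 0.03], "twist": 0.75, "hand": 1}, {"translation": [-0.37, -0.33, 0.03], "twist": 0.75, "hand": 1}, {"translation": [-0.39, -0.3, 0.03], "twist": 0.75, "hand": 1}, {"translation": [-0.41, -0.27, 0.03], "twist": 0.75, "hand": 1}, {"translation": [-0.43, -0.24, 0.03], "twist": 0.75, "hand": 1}, {"translation": [-0.45, -0.21, 0.03], "twist": 0.75, "hand": 1}, {"translation": [-0.46, -0.17, 0.03], "twist": 0.75, "hand": 1}, {"translation": [-0.47, -0.14, 0.03], "twist": 0.75, "hand": 1}])

```text
time: 1.3
tool_pos: [0.3909, 0.1904, 0.2296]
tool_rot: [0.001, 0.497, 0.868, 0.001]
contact_force: [0.8, -0.2, 0.1]
gripper_width: 0.999
grasp_force: 0.0
```

>>> apply_moves(targets=[{"translation": [-0.48, -0.1, 0.05], "twist": 0.75, "hand": 1}, {"translation": [-0.49, -0.06, 0.05], "twist": 0.75, "hand": 1}, {"translation": [-0.49, -0.03, 0.05], "twist": 0.75, "hand": 1}, {"translation": [-0.49, 0.01, 0.05], "twist": 0.75, "hand": 1}, {"translation": [-0.49, 0.04, 0.05], "twist": 0.75, "hand": 1}, {"translation": [-0.48, 0.08, 0.05], "twist": 0.75, "hand": 1}, {"translation": [-0.48, 0.12, 0.05], "twist": 0.75, "hand": 1}, {"translation": [-0.47, 0.15, 0.0], "twist": 0.75, "hand": 1}])

```text
time: 2.1
tool_pos: [0.5159, -0.1824, 0.1936]
tool_rot: [-0.0, 0.732, 0.682, -0.0]
contact_force: [0.5, 1.5, 1.1]
gripper_width: 0.998
grasp_force: 0.0
```

```bash
python3 -c "
from h import *
plan([.5175,-.182,.15],-.066,2)"
```

```text
pos [ 0.5159 -0.1824  0.1936] y -0.0706 turn 0.0046
0 [0.002, 0.008, 0.218] -0.023
1 [0.002, 0.008, 0.218] -0.023
```

>>> apply_moves(targets=[{"translation": [0.0, 0.02, 0.3], "twist": -0.05, "hand": 0.8}, {"translation": [0, 0, 0.3], "twist": 0, "hand": 0.6}, {"translation": [0, 0, 0.25], "twist": 0, "hand": 0.6}, {"translation": [0, 0, 0.14], "twist": 0, "hand": 0.6}, {"translation": [0, 0, 0.06], "twist": 0, "hand": 0.6}, {"translation": [0, 0, 0], "twist": 0, "hand": 0.6}])

```text
time: 2.7
tool_pos: [0.5179, -0.1803, 0.0891]
tool_rot: [-0.0, 0.729, 0.685, -0.0]
contact_force: [-0.3, -0.5, 0.4]
gripper_width: 0.599
grasp_force: 0.0
```

```bash
python3 -c "
from h import *
plan([.5175,-.182,.089],-.066,1)
f=grab_frame('scene');a=f[190:320,220:350,::-1];cv2.imwrite('pics/c3.png',cv2.resize(a,None,fx=4,fy=4))"
```

```text
pos [ 0.5179 -0.1803  0.0891] y -0.0618 turn -0.0042
0 [-0.017, -0.003, 0.001] 0.042
```

View pics/c3.png

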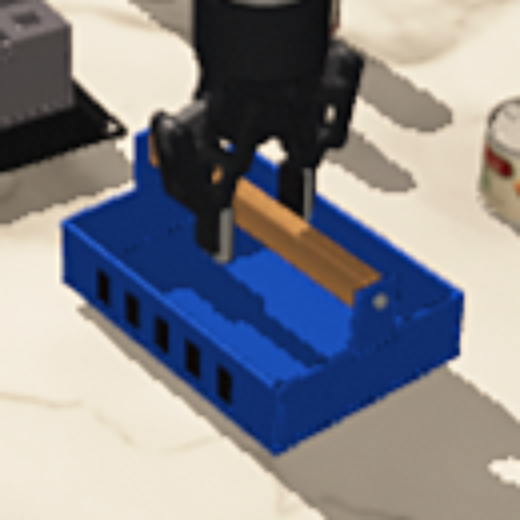

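The fingers straddle the bar at about (240,200) in the crop, slightly toward one end. I'll trim by 1.7 mm along the bar, then close.

>>> apply_moves(targets=[{"translation": [-0.017, 0, 0], "twist": 0.04, "hand": 0.6}, {"translation": [0, 0, 0], "twist": 0, "hand": 0}, {"translation": [0, 0, 0], "twist": 0, "hand": 0}, {"translation": [0, 0, 0], "twist": 0, "hand": 0}, {"translation": [0, 0, 0], "twist": 0, "hand": 0}, {"translation": [0, 0, 0], "twist": 0, "hand": 0}])

```text
time: 3.35
tool_pos: [0.5185, -0.1825, 0.0902]
tool_rot: [0.001, 0.73, 0.683, 0.0]
contact_force: [0.9, 0.9, 4.3]
gripper_width: 0.154
grasp_force: 60.0
```

>>> apply_moves(targets=[{"translation": [0, 0, -0.02], "twist": 0, "hand": 0}, {"translation": [0, 0, -0.05], "twist": 0, "hand": 0}, {"translation": [0, 0, -0.2], "twist": 0, "hand": 0}, {"translation": [0, 0, -0.3], "twist": 0, "hand": 0}, {"translation": [0, 0, -0.3], "twist": 0, "hand": 0}, {"translation": [0, 0, -0.2], "twist": 0, "hand": 0}, {"translation": [0, 0, -0.1], "twist": 0, "hand": 0}, {"translation": [0, 0, 0], "twist": 0, "hand": 0}])

```text
time: 4.15
tool_pos: [0.5182, -0.1824, 0.2072]
tool_rot: [0.001, 0.73, 0.683, 0.0]
contact_force: [0.3, 0.7, -4.6]
gripper_width: 0.152
grasp_force: 59.0
```

Run:
```python
from h import *
f=grab_frame('scene');cv2.imwrite('pics/lift.png',f[:,:,::-1])
T=np.array([.539,.185]);plan([*T,.21],-.187,10);print(state()["ft_torque"])
```

```text
pos [ 0.5175 -0.182   0.2056] y -0.066 turn -0.121
0 [0.368, -0.003, -0.004] 0.121
1 [0.368, -0.007, -0.004] 0.121
2 [0.367, -0.012, -0.004] 0.121
3 [0.367, -0.016, -0.004] 0.121
4 [0.367, -0.021, -0.004] 0.121
5 [0.367, -0.025, -0.004] 0.121
6 [0.366, -0.029, -0.004] 0.121
7 [0.366, -0.034, -0.004] 0.121
8 [0.366, -0.038, -0.004] 0.121
9 [0.365, -0.043, -0.004] 0.121
[-0.0121258   0.000567    0.00179916]
```

View pics/lift.png

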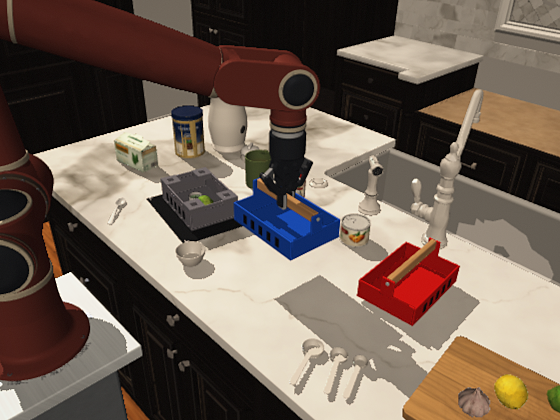

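The tray is gripped and hangs level at (285,218) in the picture. Now carry it over the mat.

>>> apply_moves(targets=[{"translation": [0.1, 0, 0], "twist": 0.12, "hand": 0}, {"translation": [0.3, 0, 0], "twist": 0.12, "hand": 0}, {"translation": [0.4, -0.01, 0], "twist": 0.12, "hand": 0}, {"translation": [0.4, -0.02, 0], "twist": 0.12, "hand": 0}, {"translation": [0.4, -0.02, 0], "twist": 0.12, "hand": 0}, {"translation": [0.4, -0.03, 0], "twist": 0.12, "hand": 0}, {"translation": [0.4, -0.03, 0], "twist": 0.12, "hand": 0}, {"translation": [0.4, -0.03, 0], "twist": 0.12, "hand": 0}])

```text
time: 5.0
tool_pos: [0.5342, 0.0999, 0.2042]
tool_rot: [-0.001, 0.762, 0.647, -0.001]
contact_force: [0.4, 0.4, -3.8]
gripper_width: 0.156
grasp_force: 58.9
```

>>> apply_moves(targets=[{"translation": [0.35, -0.03, 0], "twist": 0.12, "hand": 0}, {"translation": [0.25, -0.02, 0], "twist": 0.12, "hand": 0}, {"translation": [0.15, -0.02, 0], "twist": 0, "hand": 0}, {"translation": [0.1, 0, 0], "twist": 0, "hand": 0}, {"translation": [0.02, 0, 0], "twist": 0, "hand": 0}, {"translation": [0, 0, 0], "twist": 0, "hand": 0}, {"translation": [0, 0, 0], "twist": 0, "hand": 0}])

```text
time: 5.7
tool_pos: [0.5438, 0.1836, 0.2062]
tool_rot: [0.0, 0.77, 0.638, -0.0]
contact_force: [-0.7, -0.6, -4.5]
gripper_width: 0.156
grasp_force: 59.0
```

Run:
```python
from h import *
T=np.array([.539,.185]);plan([*T,.17],-.187,1);s=state();print(s["ft_torque"],s["contact_force"])
f=grab_frame('top')[:,:,::-1].copy();g=grab_frame('scene')[:,:,::-1].copy();cv2.imwrite('pics/top_h.png',f);cv2.imwrite('pics/scene_h.png',g)
z=s["tool_pos"][2]-.089+.058;p=np.array([*s["tool_pos"][:2],-.187])
print("top walls",fit("top",f,p,.07,.1,z,.04,sign=1),fit("top",f,p,.07,.1,z,.04,sign=-1))
print("scene walls",fit("scene",g,p,.07,.1,z,.04,sign=1))
```

```text
pos [0.5438 0.1836 0.2062] y -0.1873 turn 0.0003
0 [0.005, -0.05, 0.362] -0.003
[-0.02975997  0.00702929  0.02737637] [-0.66071179 -0.5673457  -4.53346233]
top walls (array([ 0.53963424,  0.17685693, -0.19278857]), np.float64(0.5940032610037235), np.float64(0.39434172397067846), np.int64(30)) (array([ 0.54653106,  0.18377308, -0.19724716]), np.float64(0.6588126274754579), np.float64(0.27969618596696866), np.int64(18))
scene walls (array([ 0.54410126,  0.18382848, -0.16275716]), np.float64(0.7694899775760493), np.float64(0.665048681782288), np.int64(34))
```

>>> apply_moves(targets=[{"translation": [0, -0.05, 0.05], "twist": 0, "hand": 0}, {"translation": [0, 0, 0.1], "twist": 0, "hand": 0}, {"translation": [0, 0, 0.1], "twist": 0, "hand": 0}, {"translation": [0, 0, 0.07], "twist": 0, "hand": 0}, {"translation": [0, 0, 0.04], "twist": 0, "hand": 0}, {"translation": [0, 0, 0.03], "twist": 0, "hand": 0}, {"translation": [0, 0, 0.02], "twist": 0, "hand": 0}, {"translation": [0, 0, 0.01], "twist": 0, "hand": 0}])

```text
time: 6.6
tool_pos: [0.539, 0.1855, 0.1644]
tool_rot: [0.0, 0.77, 0.638, 0.0]
contact_force: [0.3, 0.2, -4.2]
gripper_width: 0.15
grasp_force: 58.9
```

Run:
```python
from h import *
plan([.539,.185,.16],-.187,1);s=state();print(s["ft_torque"],s["contact_force"])
```

```text
pos [0.539  0.1855 0.1644] y -0.186 turn -0.001
0 [-0.005, 0.001, 0.044] 0.01
[-0.03868347 -0.02753782  0.01693576] [ 0.32194843  0.22240608 -4.24384192]
```

>>> apply_moves(targets=[{"translation": [-0.005, 0, 0.01], "twist": 0.01, "hand": 0}, {"translation": [0, 0, 0.01], "twist": 0, "hand": 0}, {"translation": [0, 0, 0.01], "twist": 0, "hand": 0}, {"translation": [0, 0, 0], "twist": 0, "hand": 0}])

```text
time: 7.0
tool_pos: [0.5387, 0.185, 0.1612]
tool_rot: [-0.0, 0.77, 0.638, -0.0]
contact_force: [-0.3, 0.3, -4.3]
gripper_width: 0.16
grasp_force: 58.9
```

```bash
cat > s.py <<'E'
from h import *
s=state();print(s["tool_pos"].round(4),round(yaw(s)[1],4),"F",s["contact_force"].round(2),"M",s["ft_torque"].round(3),s["tool_rot"].round(4))
E
python3 s.py
```

```text
[0.5387 0.185  0.1612] -0.187 F [-0.28  0.32 -4.27] M [ 0.031 -0.004 -0.004] [-0.00e+00  7.70e-01  6.38e-01 -1.00e-04]
```

>>> apply_moves(targets=[{"translation": [0, 0, 0.01], "twist": 0, "hand": 0}, {"translation": [0, 0, 0.01], "twist": 0, "hand": 0}, {"translation": [0, 0, 0], "twist": 0, "hand": 0}])

```text
time: 7.3
tool_pos: [0.5386, 0.185, 0.1591]
tool_rot: [-0.0, 0.77, 0.638, -0.0]
contact_force: [-0.4, 0.7, -3.9]
gripper_width: 0.154
grasp_force: 58.9
```

```bash
python3 s.py
```

```text
[0.5386 0.185  0.1591] -0.187 F [-0.4   0.73 -3.89] M [-0.009 -0.026 -0.005] [-1.00e-04  7.70e-01  6.38e-01 -2.00e-04]
```

>>> apply_moves(targets=[{"translation": [0, 0, 0.01], "twist": 0, "hand": 0}, {"translation": [0, 0, 0.01], "twist": 0, "hand": 0}, {"translation": [0, 0, 0.01], "twist": 0, "hand": 0}, {"translation": [0, 0, 0], "twist": 0, "hand": 0}])

```text
time: 7.7
tool_pos: [0.5386, 0.185, 0.1561]
tool_rot: [-0.0, 0.77, 0.638, -0.0]
contact_force: [1.2, -0.4, -3.8]
gripper_width: 0.153
grasp_force: 58.9
```

```bash
python3 s.py
```

```text
[0.5386 0.185  0.1561] -0.187 F [ 1.23 -0.44 -3.8 ] M [-0.007  0.006 -0.006] [-1.00e-04  7.70e-01  6.38e-01 -2.00e-04]
```

>>> apply_moves(targets=[{"translation": [0, 0, 0.01], "twist": 0, "hand": 0}, {"translation": [0, 0, 0.01], "twist": 0, "hand": 0}, {"translation": [0, 0, 0.01], "twist": 0, "hand": 0}, {"translation": [0, 0, 0.01], "twist": 0, "hand": 0}, {"translation": [0, 0, 0], "twist": 0, "hand": 0}])

```text
time: 8.2
tool_pos: [0.5387, 0.185, 0.1522]
tool_rot: [-0.0, 0.77, 0.638, -0.0]
contact_force: [-0.0, -0.3, -4.0]
gripper_width: 0.152
grasp_force: 59.0
```

```bash
python3 s.py
python3 - <<'E'
from h import *
g=grab_frame('scene')[:,:,::-1];cv2.imwrite('pics/c4.png',cv2.resize(g[120:270,130:280],None,fx=4,fy=4,interpolation=cv2.INTER_CUBIC))
E
```

```text
[0.5387 0.185  0.1522] -0.187 F [-0.01 -0.3  -4.03] M [-0.011  0.02   0.036] [-0.00e+00  7.70e-01  6.38e-01 -1.00e-04]
```

View pics/c4.png

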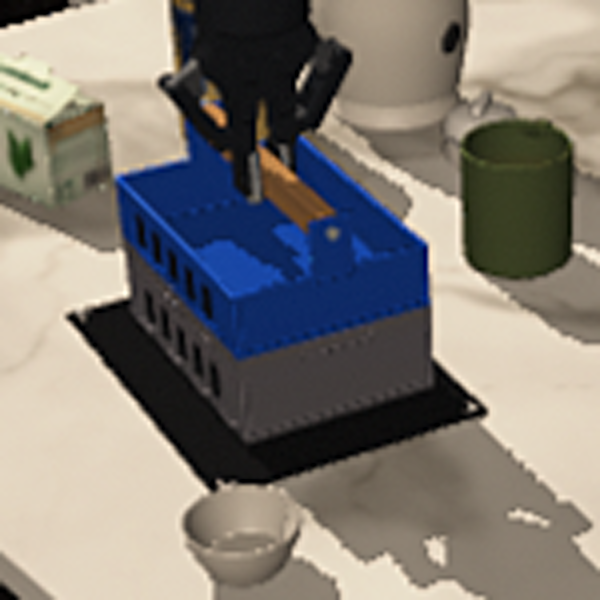

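The blue tray sits aligned over the grey one, with its lower edge at (240,355) meeting the grey top and no gap visible. There is still no contact force, so the lugs are dropping in. I'll keep lowering gently.

>>> apply_moves(targets=[{"translation": [0, 0, 0.01], "twist": 0, "hand": 0}, {"translation": [0, 0, 0.005], "twist": 0, "hand": 0}, {"translation": [0, 0, 0.005], "twist": 0, "hand": 0}, {"translation": [0, 0, 0], "twist": 0, "hand": 0}])

```text
time: 8.65
tool_pos: [0.5389, 0.185, 0.1508]
tool_rot: [0.0, 0.77, 0.638, 0.0]
contact_force: [-2.2, -0.4, -0.0]
gripper_width: 0.154
grasp_force: 59.6
```

```bash
python3 s.py
```

```text
[0.5389 0.185  0.1508] -0.187 F [-2.22 -0.39 -0.04] M [-0.096  0.324  0.02 ] [1.00e-04 7.70e-01 6.38e-01 2.00e-04]
```

>>> apply_moves(targets=[{"translation": [0, 0, 0.005], "twist": 0, "hand": 0}, {"translation": [0, 0, 0.005], "twist": 0, "hand": 0}, {"translation": [0, 0, 0], "twist": 0, "hand": 0}])

```text
time: 8.95
tool_pos: [0.539, 0.1851, 0.1499]
tool_rot: [0.0, 0.77, 0.638, 0.0]
contact_force: [-2.4, -0.1, 2.3]
gripper_width: 0.153
grasp_force: 60.0
```

```bash
python3 s.py
```

```text
[0.539  0.1851 0.1499] -0.1869 F [-2.38 -0.14  2.27] M [-0.128  0.524 -0.007] [1.00e-04 7.70e-01 6.38e-01 2.00e-04]
```

>>> apply_moves(targets=[{"translation": [0, -0.008, 0], "twist": 0, "hand": 0}, {"translation": [0, 0, 0], "twist": 0, "hand": 0}])

```text
time: 9.15
tool_pos: [0.5388, 0.1851, 0.15]
tool_rot: [0.001, 0.77, 0.638, 0.001]
contact_force: [0.1, -1.2, 2.8]
gripper_width: 0.154
grasp_force: 60.0
```

```bash
python3 s.py
```

```text
[0.5388 0.1851 0.15  ] -0.1871 F [ 0.15 -1.17  2.75] M [-0.194  0.036 -0.032] [0.0008 0.7701 0.638  0.0009]
```

>>> apply_moves(targets=[{"translation": [0, 0, 0.007], "twist": 0, "hand": 0}, {"translation": [0.008, 0, 0], "twist": 0, "hand": 0}, {"translation": [-0.008, 0.006, 0], "twist": 0, "hand": 0}, {"translation": [-0.008, 0, 0], "twist": 0, "hand": 0}, {"translation": [0, -0.012, 0], "twist": 0, "hand": 0}, {"translation": [0.008, 0.006, 0], "twist": 0, "hand": 0}, {"translation": [0, 0, 0], "twist": 0, "hand": 0}])

```text
time: 9.85
tool_pos: [0.5387, 0.1851, 0.1491]
tool_rot: [0.001, 0.77, 0.638, 0.001]
contact_force: [2.3, -1.6, 5.0]
gripper_width: 0.154
grasp_force: 60.4
```

```bash
python3 s.py
```

```text
[0.5387 0.1851 0.1491] -0.1869 F [ 2.31 -1.56  4.96] M [-0.299 -0.44  -0.024] [6.00e-04 7.70e-01 6.38e-01 6.00e-04]
```

Force rises along the feet's spring rate, so the tray has bottomed out. Relax the pressure, open and look.

>>> apply_moves(targets=[{"translation": [0, 0.005, -0.008], "twist": 0, "hand": 0}, {"translation": [0, 0, -0.008], "twist": 0, "hand": 0}, {"translation": [0, 0, 0], "twist": 0, "hand": 0.3}, {"translation": [0, 0, 0], "twist": 0, "hand": 0.6}, {"translation": [0, 0, 0], "twist": 0, "hand": 0.6}, {"translation": [0, 0, 0], "twist": 0, "hand": 0.6}])

```text
time: 10.45
tool_pos: [0.5378, 0.185, 0.1494]
tool_rot: [-0.001, 0.77, 0.638, -0.001]
contact_force: [0.1, 0.2, 1.2]
gripper_width: 0.599
grasp_force: 0.0
```

>>> apply_moves(targets=[{"translation": [0, 0, -0.05], "twist": 0, "hand": 0.6}, {"translation": [0, 0, -0.2], "twist": 0, "hand": 0.6}, {"translation": [0, 0, -0.3], "twist": 0, "hand": 0.6}, {"translation": [0, 0, -0.4], "twist": 0, "hand": 0.6}, {"translation": [0, 0, -0.3], "twist": 0, "hand": 0.6}, {"translation": [0, 0, -0.1], "twist": 0, "hand": 0.6}, {"translation": [0, 0, 0], "twist": 0, "hand": 0.6}])

```text
time: 11.15
tool_pos: [0.5392, 0.1852, 0.2872]
tool_rot: [0.001, 0.77, 0.638, 0.002]
contact_force: [1.1, -0.0, -0.5]
gripper_width: 0.6
grasp_force: 0.0
```

```bash
python3 s.py
python3 - <<'E'
from h import *
g=grab_frame('scene')[:,:,::-1].copy();cv2.imwrite('pics/scene_end.png',g)
for z in(.117,.120,.123,.126,.129):print(z,fit("scene",g,np.array([.539,.185,-.187]),.07,.1,z,r=(3,2,1.5,1.5)))
a=g[130:250,140:260]; cv2.imwrite('pics/c5.png',cv2.resize(a,None,fx=5,fy=5,interpolation=cv2.INTER_CUBIC))
E
```

```text
[0.5392 0.1852 0.2872] -0.187 F [ 1.06 -0.01 -0.46] M [ 0.013  0.037 -0.06 ] [0.0008 0.77   0.638  0.0016]
0.117 (array([ 0.54429588,  0.19258023, -0.17611818]), np.float64(0.7529619034785074), np.float64(0.7340408907082485), np.int64(78))
0.12 (array([ 0.54131175,  0.18822205, -0.17470744]), np.float64(0.8040771414938139), np.float64(0.819274706237379), np.int64(78))
0.123 (array([ 0.53869777,  0.18415897, -0.17563389]), np.float64(0.8623352760575232), np.float64(0.7818390147398454), np.int64(79))
0.126 (array([ 0.53605652,  0.17953116, -0.18124615]), np.float64(0.8463072592123732), np.float64(0.7336497359884673), np.int64(80))
0.129 (array([ 0.53338052,  0.17547919, -0.1866961 ]), np.float64(0.8868452006513577), np.float64(0.7285957710123991), np.int64(81))
```

View pics/c5.png

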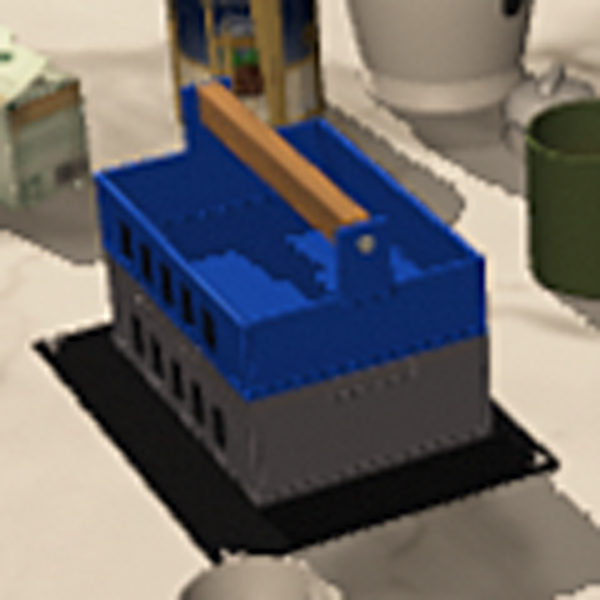

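The picture shows the blue tray flush and level on the grey one, with the seam at crop (250,395) to (485,335) and no gap. The gripper is clear of it.

```bash
python3 -c "
from plant import *
print(job_done())"
```

```text
the job is handed in; nothing more can be done
None
```

The blue tray is stacked on the grey tray and released. In the last camera picture it sits flush and level, and the highest upward force in my readings was about 5 N. The job was handed in at about 11 s, and the verdict was not reported back.

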